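Set up a bending rig: wind to the stop, knock the pin home, lay the bars

ROBOT

A 6-joint arm with a two-finger parallel gripper is mounted at the origin on the work surface. World frame = base frame: x ahead of the robot, y to its left, z up, the work surface at z = 0. Lengths are in m, angles in rad, forces in N, time in s.
With the tool pointing down it reaches from about 0.35 to 0.85 m from the base axis. Payload 8.1 kg.
Tool frame: the origin (TCP) lies on the centre line of the jaws, within the pads' length; the fingertips stand 17 mm ahead of it and the grasp point (between the pads) lies 2 mm behind it; z points along the fingers, y is the line along which they close (so a half turn about z gives the same grasp; the last joint's range is limited). The gripper opens to 93 mm and grips with 3 to 60 N. Pads are 15 mm wide; open, the fingers measure 128 mm over their backs; the gripper's body (75 mm by 188 mm) begins 65 mm behind the grasp point.
Start: joints at [-1.269, 0.13, 1.488, -0, 1.523, -0.085], TCP at [0.226, -0.556, 0.236] pointing down, gripper open.
Joint ranges: [-2.96, 2.96], [-0.89, 2.26], [0.02, 2.5], [-1.34, 4.48], [0, 2.73], [-2.66, 2.66]. Speed limits (rad/s): [2.39, 2.39, 2.79, 3.14, 3.14, 3.14].

INTERFACE

Orientations are given as a rotation vector (axis times angle).
In Python, from plant import telemetry, viewer, order gives the robot as it stands.
- The arm moves only by the tool send_rows, never from a script. Its argument "plan" is a list that holds one entry, the list of rows, each a list of 5 numbers: the closure, from -1 (fully open) to 1 (shut), then the shift along the world's x, y, z normalised to -1 to 1, where 1 is 0.2 m, then the turn about the world's z normalised to -1 to 1, where 1 is 60 degrees. A call has 1 to 20 rows; each row is the pose to reach, as a shift and turn from the pose commanded when the call began; what a row does not reach only later rows make up. A row lasts 1/12 s, in which the tool goes at most 41.7 mm and 7.16 degrees, less where a joint would pass 70% of its speed; a pose out of reach is approached as far as the arm can. A call with a number of a shift or a turn outside -1 to 1 is refused whole. A call with a gripper value outside its range is refused whole. The fingers move at their own pace and stop on an object; "force" is the grip in N (left out, the last holds). Time passes only in rows, so rows that repeat a pose let the fingers close. It gives the time, the measured TCP pose, the force, the opening and the grip force at its end, in the units of the state.
- telemetry.read_state(): the state, without advancing time (a new reading comes with each control period).
- viewer.read_camera(name): name is "scene" or "side" or "wrist"; returns (picture, depth): 420x560x3 uint8, blue, green, red; 420x560 float32, m along the optical axis (not along the pixel's ray), 0 where there is no reading.
- viewer.calibration(name): a dict with "camera_matrix" (3x3 intrinsics, pixels), "extrinsics" (4x4, takes a point from camera to world coordinates); the wrist camera has in their place "hand_eye" (4x4, takes a point from camera to tool coordinates, whose origin is the TCP and whose axes are the flange's). Camera axes: x right, y up, looking along -z (the intrinsics and any distortion apply to the point x, -y, -z); pixel columns grow to the right and rows downward; lengths in m; the calibration is good to about 2 mm. The wrist camera is an equidistant fisheye: a pixel r from the principal point sees the ray r / f radians off the axis. A picture is of the moment at which its call begins: read the wrist's pose just before it. calibration takes no time and is no camera call.
- order.close_job(): hands the job in; it is judged then, once.
The state is a dict: "t": time; "q": joint angles; "dq": joint speeds; "joint_torque": joint torques, N m; "tool_pos": TCP position; "orientation": TCP orientation; "force": force on the tool from outside, world axes, zero at the start; "wrist_torque": the same for the moment, N m; "opening": finger opening in m; "gripper_force": force on a finger pad.
Only numpy, scipy, OpenCV 4.12 (cv2) and the standard library are available. Lean on these libraries where they do the work, as an engineer would, in place of code of your own. Each camera call takes 0.05 s, during which the arm holds its last target. There are 200 camera calls.

TASK

Get the bending rig ready for the class: wind the handwheel clockwise until the blue carriage is right up against its stops, then knock the locking pin on the carriage fully home with the mallet (never push the pin with the gripper) and put the mallet back in its V-shaped rest. Lay every test bar that is out on the table flat and square across the two narrow supports, side by side, both ends overhanging about equally, and leave the other things on the table where they are.

Things in the scene. Friction and masses are not known exactly. Their poses are not given: they have to be found in the camera images.
- rig: Fixed bending rig. Origin on the table; z up; y along the screw, from the handwheel end (-y) to the fixed support (+y); -x towards the robot. Aluminium base x -90..90, y -235..180 mm, 15 mm thick. Grey gear housing 80 x 80 mm at y = -175, 58 mm high. Two 12 mm guide rods at x = -60 and 60, 30 mm high; two dark stop blocks there too, faces at y = 20, 45 mm high.
- wheel (a joint): Handwheel angle, rad, grows clockwise seen from above. Starts between 0 and 5; comes up against the end at 18.85 (three turns from 0). Stays where it is left; needs about 3 N at the knob. 25 mm of carriage travel per turn.
- wheel_axis (a point): Point on the handwheel's vertical axis, 95 mm above the table. Wheel: dark steel, 110 mm across, top 75 mm above the table.
- knob_mid (a point): Middle of the wheel's upright black spinner knob (18 mm diameter, from 77 to 113 mm above the table), 44 mm from the wheel axis. The knob turns freely on its own pin, so it can be held with a fixed gripper yaw and carried round the circle.
- carriage (a joint): Position of the blue carriage along the rig's +y, m; geared to the wheel: 0.025 m per turn. 0.075 = touching both stop blocks.
- moving_ridge (a point): Middle of the top of the carriage's narrow support: a steel ridge 160 mm long (along rig x), 10 mm wide, top 55 mm above the table. Rig y = -75 mm + carriage position, so 0 at the stop. The carriage's lug with the pin is on the robot's side (rig x -85..-140 mm), 40 mm wide, top 75 mm high.
- fixed_ridge (a point): Middle of the top of the fixed support: same ridge (160 x 10 mm, top 55 mm high) at rig y = +150 mm. Upright end cheeks, 6 mm thick, 30 mm wide along y, 70 mm high, close both ends of this ridge (rig x = -85 and 85) and the far end of the moving one (rig x = 85); on its near end the lug does.
- span_mid (a point): Fixed point midway between the two ridges as they stand once the carriage is at its stop (rig x = 0, y = +75, 55 mm high); axes as the rig. A bar rests on the ridges with its underside at this height. Ridges are then 150 mm apart.
- pin (a joint): How far the locking pin is driven down, m: 0 up, 0.014 fully home (its head sits on the lug). A spring grips it: about 10 N drives it, and it stays where it is driven.
- pin_top (a point): Centre of the flat top of the steel locking pin, 95 mm above the table when up, 81 mm when home; head 24 mm across and 6 mm thick. It rides on the carriage at rig x = -115 mm, 10 mm behind (-y of) the moving ridge's middle line.
- mallet: Nylon mallet, octagonal barrel head in line with its handle; strikes with the side of the head, any of 8 flats. Origin at the head's centre; x along the handle's line, away from the handle. Head 60 mm across flats, x -45..45 mm; wooden handle 22 mm thick, x -45..-195. 0.32 kg; balances inside the head, 10 to 20 mm towards the handle. Starts in its rest, level, axis 70 mm above the table.
- mallet_grip (a point): Good place to grip the handle, on its axis 75 mm from the head's centre (30 mm behind the head); same axes as the mallet.
- rest: Fixed mallet rest: base 100 x 110 mm with a V of two wooden slabs, 70 mm long along the rest's x, open to the top. Origin on the table under the V's centre. The mallet's head lies in the V with its centre 70 mm above the origin, handle to -x, two of its flats on the slabs.
- bar_a: Wooden test bar, square section, 200 x 16 x 16 mm, 35 g. Origin at its very centre (8 mm above what it lies on); x along its length; it may lie on any of its four sides. One of two or three bars that are out.
- bar_b: Grey plastic test bar 200 x 16 x 16 mm, 70 g; axes as bar_a.
- bar_c: Aluminium test bar 200 x 16 x 16 mm, 140 g; axes as bar_a.
- bowl: Bystander: steel bowl, 130 mm across, 55 mm high; loose, leave it alone.
- beaker: Bystander: clear beaker, 70 mm across, 90 mm high; loose, leave it alone.
- dish: Bystander: glass dish, 80 mm across, 14 mm high; loose, leave it alone.
- carton: Bystander: cardboard carton 100 x 80 x 60 mm; loose, leave it alone.
- bottle: Bystander: small amber bottle, 50 mm across, 100 mm high; loose, leave it alone.
- screwdriver: Bystander: screwdriver, 170 mm long, lying on the table; loose, leave it alone.
- mug: Bystander: white plastic cup, 76 mm across, 80 mm high; loose, leave it alone.

How it is judged:
On the way, in this order (a step that is already met when the one before it is completed fails the run):
1. the carriage is wound up against its stops (value of joint carriage above 0.0732 m), for 0.2 s.
2. the pin is driven fully home by the mallet (value of joint pin above 0.0122 m and contact force between mallet and pin above 0.3 N).
At the end, for the whole second after the job is handed in: Carriage within 1.8 mm of its stops, pin within 1.8 mm of home; mallet still in its rest (25 mm along, 0.17 rad); each bar that is out still and flat on both ridges, square within 0.2 rad, its middle within 18 mm of mid-span and 78 mm of the rig's centre line (value of joint carriage above 0.0732 m and value of joint pin above 0.0122 m and x of mallet in the frame of rest between -0.025 and 0.025 m and y of mallet in the frame of rest between -0.012 and 0.012 m and z of mallet in the frame of rest between 0.062 and 0.082 m and angle between the x axis of mallet and the x axis of rest, either way round below 0.17 rad and linear speed of each of mallet, bar_a, bar_b, bar_c below 0.02 m/s and y of bar_a in the frame of span_mid between -0.018 and 0.018 m and x of bar_a in the frame of span_mid between -0.078 and 0.078 m and height (world z) of bar_a between 0.058 and 0.068 m and angle between bar_a's own x axis and vertical between 1.5108 and 1.6308 rad and angle between the x axis of each of bar_a, bar_b, bar_c and the y axis of rig, either way round below 0.2 rad and y of bar_b in the frame of span_mid between -0.018 and 0.018 m and x of bar_b in the frame of span_mid between -0.078 and 0.078 m and height (world z) of bar_b between 0.058 and 0.068 m and angle between bar_b's own x axis and vertical between 1.5108 and 1.6308 rad and y of bar_c in the frame of span_mid between -0.018 and 0.018 m and x of bar_c in the frame of span_mid between -0.078 and 0.078 m and height (world z) of bar_c between 0.058 and 0.068 m and angle between bar_c's own x axis and vertical between 1.5108 and 1.6308 rad); the robot touches nothing.
It fails at once if the gripper pushes the pin (contact force between the fingers and pin above 2 N).
It fails at once if a bystander is disturbed by more than 4 cm (distance of any of bowl, beaker, dish, carton, bottle, screwdriver, mug from where it was at the start of the episode above 0.04 m).
Of bar_a, bar_b, bar_c only 2 to 3 are there at a start; the rules pass over those that are not, and their reading is None.
At some moment in a run one of bar_a, bar_b, bar_c may be knocked a few centimetres aside while the robot is not near it.
Once in a run the grip may slacken for a moment while it holds something.
It also fails if it takes over 210 s, if anything falls off the work surface, if the arm or the gripper's body presses on something with over 40 N, if the wrist force passes 120 N, or if a joint passes its speed limit or range.

## Working session

There is one attempt and no reset: what is moved stays moved. The work goes in short steps, Python scripts to look and compute and a tool call to move; the robot and the scene stay as the last step left them, time stands still between calls to the robot, and variables do not carry over. Pictures are saved under pics/ and viewed, at most 14 in all, crops included, and the job is handed in when it is done.

Besides the shell and the picture viewer there is one more tool, called after ">>>" by a JSON object that holds its "fn" and its "kwargs", one argument or row to a line. send_rows: Moves the arm, as the interface text tells. Scaled input: -1 to 1 covers 0.2 m each way for a shift and 60 degrees each way for a turn. Its arguments: {"type":"object","properties":{"plan":{"type":"array"},"force":{"type":"number"}},"required":["plan"]}

```bash
ls; mkdir -p pics
cat > h.py <<'E'
import numpy as np, cv2
from plant import telemetry, viewer, order
from scipy.spatial.transform import Rotation as R
def cal(n):
    c=viewer.calibration(n); return {k:np.array(v) if not isinstance(v,str) else v for k,v in c.items()}
def cloud(n):
    s=telemetry.read_state(); im,d=viewer.read_camera(n); c=cal(n); K=c["camera_matrix"]
    v,u=np.mgrid[0:d.shape[0],0:d.shape[1]]
    x=(u-K[0,2])/K[0,0]; y=(v-K[1,2])/K[1,1]
    if n=="wrist":
        r=np.hypot(x,y); k=np.where(r>1e-9,np.tan(np.minimum(r,1.5))/np.maximum(r,1e-9),1); x=x*k;y=y*k
        T=np.eye(4); T[:3,:3]=R.from_rotvec(s["orientation"]).as_matrix(); T[:3,3]=s["tool_pos"]; E=T@c["hand_eye"]
    else: E=c["extrinsics"]
    P=np.stack([x*d,-y*d,-d],-1)@E[:3,:3].T+E[:3,3]
    P[d<=0]=np.nan
    return im,d,P
E
python3 - <<'E'
from h import *
print(telemetry.read_state())
for n in("scene","side","wrist"):
    im,d,P=cloud(n); cv2.imwrite(f"pics/{n}0.png",im); np.savez(f"{n}0.npz",im=im,P=P,d=d)
    c=cal(n); print(n,{k:np.round(v,3).tolist() if isinstance(v,np.ndarray) else v for k,v in c.items()})
E
```

```text
pics
{'t': 0.0, 'q': array([-1.26934315e+00,  1.31131297e-01,  1.48929084e+00, -2.44194860e-05,
        1.52299689e+00, -8.54009306e-02]), 'dq': array([-0.0007256 , -0.00120949,  0.00028382, -0.00017786, -0.00137988,
       -0.0024635 ]), 'joint_torque': array([-6.15497993e-04, -5.59838676e+01, -4.91765249e+01,  7.69159477e-02,
        3.58450657e-02, -1.73547960e-04]), 'tool_pos': array([ 0.22621614, -0.55513444,  0.23459891]), 'orientation': array([-3.08122619e+00, -6.03540176e-01,  3.47198038e-04]), 'force': array([-0.04884862,  0.13613369,  0.09917521]), 'wrist_torque': array([ 0.02889781, -0.00281069, -0.01219138]), 'gripper_force': 0.0, 'opening': 0.09307715964249148}
scene {'camera_matrix': [[398.491, 0.0, 279.989], [0.0, 398.491, 215.17], [0.0, 0.0, 1.0]], 'extrinsics': [[0.633, -0.447, 0.632, 1.314], [0.774, 0.373, -0.511, -0.585], [-0.007, 0.813, 0.582, 0.784], [0.0, 0.0, 0.0, 1.0]]}
side {'camera_matrix': [[509.262, 0.0, 272.595], [0.0, 509.262, 211.132], [0.0, 0.0, 1.0]], 'extrinsics': [[-0.869, 0.381, -0.317, 0.116], [-0.495, -0.66, 0.565, 0.825], [0.006, 0.648, 0.762, 1.228], [0.0, 0.0, 0.0, 1.0]]}
wrist {'camera_matrix': [[325.192, 0.0, 284.528], [0.0, 325.192, 211.348], [0.0, 0.0, 1.0]], 'hand_eye': [[-0.002, 0.968, 0.253, 0.07], [1.0, 0.002, 0.001, -0.0], [0.001, 0.253, -0.968, -0.148], [0.0, 0.0, 0.0, 1.0]]}
```

View pics/scene0.png

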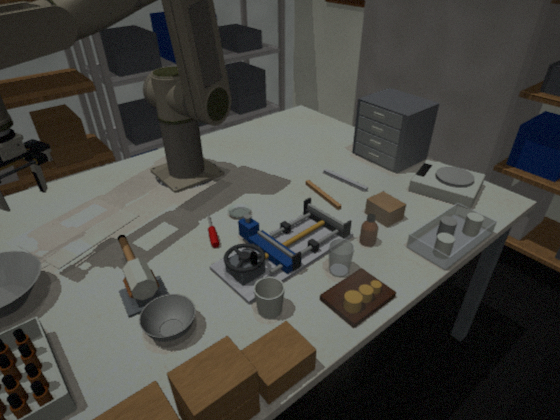

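View pics/side0.png

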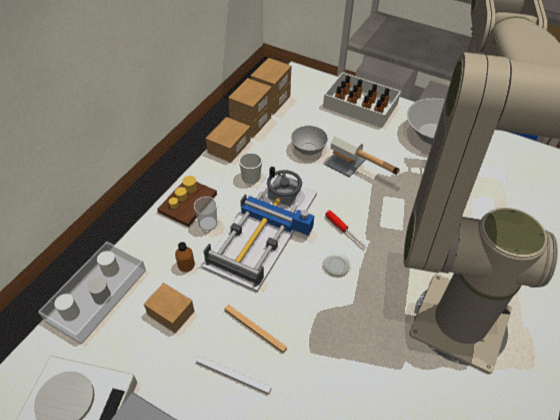

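The scene shows the rig mid-table (wheel ~245,262, blue carriage ~268,245), mallet in rest (~138,275), wooden bar (323,194), grey bar (345,180). The side view shows the same bars at (255,327) and (232,374), and no third bar is visible. I'll make a top-down projection to measure from.

```bash
cat > td.py <<'E'
from h import *
def topdown(clouds,x0,x1,y0,y1,res,zmin=-.02,zmax=.2):
    # rows: x decreasing downward (x ahead = up), columns: y decreasing to the right
    H=int((x1-x0)/res);W=int((y1-y0)/res)
    Z=np.full((H,W),-1.);C=np.zeros((H,W,3),np.uint8)
    for im,P in clouds:
        p=P.reshape(-1,3);c=im.reshape(-1,3)
        ok=np.isfinite(p[:,0])&(p[:,2]<zmax)&(p[:,2]>zmin);p=p[ok];c=c[ok]
        o=np.argsort(p[:,2]);p=p[o];c=c[o]
        i=((x1-p[:,0])/res).astype(int);j=((y1-p[:,1])/res).astype(int)
        k=(i>=0)&(i<H)&(j>=0)&(j<W)
        for a,b,z,cc in zip(i[k],j[k],p[k,2],c[k]):
            if z>Z[a,b]-.002: Z[a,b]=z;C[a,b]=cc
    return Z,C
E
python3 - <<'E'
from td import *
s=np.load("scene0.npz");d=np.load("side0.npz")
for n in (s,d):
    P=n["P"];im=n["im"].astype(int)
    b=(im[...,0]>im[...,2]+40)&(im[...,0]>im[...,1]+25)&(P[...,0]<1)&(P[...,2]<.2)&(P[...,2]>0.01)
    q=P[b];print(len(q),q.min(0).round(3),q.max(0).round(3))
    t=(P[...,2]<.02)&(P[...,0]<.9)&(P[...,0]>.2)&(abs(P[...,1])<.6)&(im.sum(-1)>450); print("table z",np.nanmedian(P[t][:,2]),np.nanstd(P[t][:,2]))
x0,x1,y0,y1=.2,.95,-.5,.5
Z,C=topdown([(d["im"],d["P"]),(s["im"],s["P"])],x0,x1,y0,y1,.003)
C=cv2.dilate(C,np.ones((2,2)))
C=cv2.resize(C,(800,600),interpolation=cv2.INTER_NEAREST)
for k in range(3,10): 
    r=int((x1-k/10)/(x1-x0)*600);cv2.line(C,(0,r),(8,r),(0,255,0),1);cv2.putText(C,f"{k/10}",(10,r+4),0,.4,(0,255,0))
for k in range(-5,6):
    c=int((y1-k/10)/(y1-y0)*800);cv2.line(C,(c,590),(c,600),(0,255,0),1);cv2.putText(C,f"{k/10}",(c,585),0,.4,(0,255,0))
cv2.imwrite("pics/td0.png",C)
E
```

```text
609 [ 0.483 -0.083  0.01 ] [0.78  1.719 0.093]
table z nan nan
928 [ 0.479 -0.123  0.012] [ 0.705 -0.015  0.083]
table z -0.00099954143494152 0.004646076681941418
  return np.nanmean(a, axis, out=out, keepdims=keepdims)
  var = nanvar(a, axis=axis, dtype=dtype, out=out, ddof=ddof,
```

View pics/td0.png

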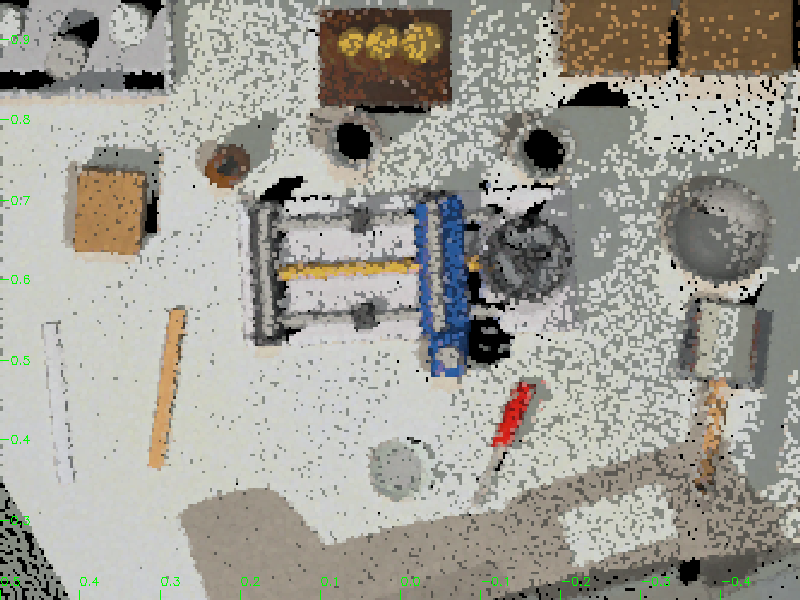

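The top-down shows the rig square to the world within a few degrees. Wooden bar is near (0.46,0.29), light bar near (0.46,0.43), and the mallet is at (0.6,-0.38) with its handle towards the robot. Next I'll get numbers.

Run:
```python
from h import *
def line(q):
    c=q[:,:2].mean(0);u,s,v=np.linalg.svd(q[:,:2]-c);d=v[0];t=(q[:,:2]-c)@d;n=(q[:,:2]-c)@v[1]
    lo,hi=np.percentile(t,[.5,99.5]);mid=c+d*(lo+hi)/2+v[1]*(np.percentile(n,1)+np.percentile(n,99))/2
    return mid.round(4),d.round(3),"len",round(hi-lo,3),"wid",round(np.ptp(np.percentile(n,[1,99])),3),len(q)
for nm in("scene","side"):
    f=np.load(nm+"0.npz");P=f["P"];im=f["im"];hsv=cv2.cvtColor(im,cv2.COLOR_BGR2HSV)
    x,y,z=P[...,0],P[...,1],P[...,2]
    box=lambda a,b,c,d,e,g:(x>a)&(x<b)&(y>c)&(y<d)&(z>e)&(z<g)
    print(nm)
    for n,b in dict(barA=box(.35,.6,.24,.37,.010,.025),barC=box(.33,.58,.38,.5,.010,.025),fixridge=box(.5,.73,.12,.22,.048,.060),fixcheek=box(.5,.73,.12,.22,.0625,.08),
        handle=box(.3,.47,-.45,-.3,.072,.095),head=box(.47,.6,-.45,-.3,.094,.11),knob=box(.54,.7,-.23,-.06,.105,.12),wheel=box(.54,.7,-.25,-.06,.068,.08),pin=box(.45,.56,-.12,.02,.088,.105),
        movridge=box(.52,.71,-.07,.02,.05,.06)&(hsv[...,1]<90),brass=box(.55,.65,-.02,.15,.02,.05)&(hsv[...,1]>120)).items():
        q=P[b]
        if len(q)>3: print(n,*line(q),"z",np.median(q[:,2]).round(4))
        else: print(n,len(q))
```

```text
scene
barA [0.4686 0.2918] [ 0.989 -0.145] len 0.2 wid 0.02 193 z 0.0167
barC [0.4515 0.4271] [0.994 0.108] len 0.199 wid 0.023 183 z 0.0159
fixridge [0.6124 0.1681] [0.999 0.051] len 0.175 wid 0.03 197 z 0.0542
fixcheek [0.6257 0.1768] [0.997 0.074] len 0.208 wid 0.052 59 z 0.0678
handle [ 0.3941 -0.3877] [ 0.991 -0.136] len 0.121 wid 0.021 224 z 0.0801
head [ 0.5264 -0.4062] [ 0.991 -0.133] len 0.091 wid 0.039 425 z 0.1003
knob [ 0.6723 -0.1568] [-0.01 -1.  ] len 0.016 wid 0.015 38 z 0.113
wheel [ 0.629  -0.1582] [ 0.802 -0.597] len 0.106 wid 0.106 584 z 0.0746
pin [ 0.5054 -0.0593] [ 0.901 -0.434] len 0.025 wid 0.022 41 z 0.0952
movridge [ 0.6265 -0.0421] [0.998 0.059] len 0.166 wid 0.022 179 z 0.0553
brass [0.618  0.0682] [ 0.046 -0.999] len 0.161 wid 0.012 197 z 0.037
side
barA [0.4653 0.2957] [-0.99   0.144] len 0.198 wid 0.018 444 z 0.0148
barC [0.4467 0.431 ] [-0.994 -0.106] len 0.198 wid 0.017 538 z 0.0146
fixridge [0.6222 0.1833] [-0.995 -0.099] len 0.207 wid 0.044 254 z 0.0528
fixcheek [0.6266 0.1788] [-0.988 -0.155] len 0.215 wid 0.052 79 z 0.0678
handle [ 0.4013 -0.3833] [-0.99   0.139] len 0.138 wid 0.023 207 z 0.077
head [ 0.5255 -0.4   ] [-0.989  0.148] len 0.089 wid 0.035 184 z 0.0983
knob [ 0.6688 -0.1512] [-0.277  0.961] len 0.022 wid 0.016 25 z 0.1114
wheel [ 0.6235 -0.1511] [-0.033  0.999] len 0.109 wid 0.104 394 z 0.073
pin [ 0.5048 -0.0576] [-0.317  0.949] len 0.024 wid 0.021 46 z 0.0926
movridge [ 0.6233 -0.0393] [-0.998 -0.057] len 0.166 wid 0.027 162 z 0.0538
brass [0.6195 0.0641] [ 0.078 -0.997] len 0.171 wid 0.04 243 z 0.035
```

>>> {"fn": "send_rows", "kwargs": {
  "plan": [
    [[-1, 0.5, 0.5, 0.05, -0.16], [-1, 1, 1, 0.1, -0.325], [-1, 1, 1, 0.1, -0.325], [-1, 1, 1, 0.1, -0.325], [-1, 1, 1, 0.1, -0.325], [-1, 1, 1, 0.1, -0.325], [-1, 1, 1, 0.1, -0.325], [-1, 1, 1, 0.1, -0.325], [-1, 1, 1, 0.1, -0.325], [-1, 1, 1, 0.1, -0.325]]
  ]
}}

```text
t: 0.98
tool_pos: [0.4261, -0.3557, 0.2553]
orientation: [-3.141, -0.074, 0.001]
force: [-0.5, 0.4, 0.3]
opening: 0.0929
gripper_force: 0.0
```

>>> {"fn": "send_rows", "kwargs": {
  "plan": [
    [[-1, 0.87, 1, 0, 0], [-1, 0.87, 1, 0, 0], [-1, 0.87, 1, 0, 0], [-1, 0.87, 1, 0, 0], [-1, 0.87, 1, 0, 0], [-1, 0.87, 1, 0, 0], [-1, 0.87, 1, 0, 0], [-1, 0.87, 1, 0, 0], [-1, 0.87, 1, 0, 0], [-1, 0.87, 1, 0, 0], [-1, 0.87, 1, 0, 0], [-1, 0.87, 1, 0, 0]]
  ]
}}

```text
t: 1.98
tool_pos: [0.5995, -0.1574, 0.2557]
orientation: [3.141, 0.069, -0.0]
force: [0.1, 0.2, 0.4]
opening: 0.0931
gripper_force: 0.0
```

```bash
cat > meas.py <<'E'
from h import *
import sys
def pts(P,z,im,**k): pass
E
python3 - <<'E'
from h import *
s=telemetry.read_state();print(s["t"],s["tool_pos"],R.from_rotvec(s["orientation"]).as_matrix().round(3)[:2,:2].tolist(),s["opening"])
im,d,P=cloud("wrist");cv2.imwrite("pics/w1.png",im);np.savez("w1.npz",im=im,P=P)
x,y,z=P[...,0],P[...,1],P[...,2]
for n,a in dict(knob=(.55,.72,-.25,-.05,.108,.118),wheel=(.55,.72,-.25,-.06,.07,.08),pin=(.45,.54,-.12,.02,.09,.1),ridge=(.52,.72,-.08,.02,.052,.058),table=(.3,.9,-.3,.3,-.01,.01)).items():
    q=P[(x>a[0])&(x<a[1])&(y>a[2])&(y<a[3])&(z>a[4])&(z<a[5])]
    print(n,len(q)); 
    if len(q): print(q[:,:2].min(0).round(4),q[:,:2].max(0).round(4),((q[:,:2].min(0)+q[:,:2].max(0))/2).round(4),np.median(q,axis=0).round(4))
E
```

```text
1.9833 [ 0.59954979 -0.15742381  0.25574835] [[0.999, 0.044], [0.044, -0.999]] 0.0930601895308473
knob 306
[ 0.6615 -0.1633] [ 0.6786 -0.1461] [ 0.67   -0.1547] [ 0.67   -0.1544  0.1117]
wheel 4422
[ 0.5704 -0.2096] [ 0.6802 -0.0999] [ 0.6253 -0.1548] [ 0.6282 -0.1551  0.0733]
pin 65
[ 0.4963 -0.0699] [ 0.5129 -0.0601] [ 0.5046 -0.065 ] [ 0.5029 -0.0665  0.0942]
ridge 1203
[ 0.5204 -0.0781] [ 0.7088 -0.025 ] [ 0.6146 -0.0515] [ 0.6222 -0.0433  0.0538]
table 59848
[ 0.3001 -0.3   ] [0.8997 0.3   ] [ 0.5999 -0.    ] [ 0.7023 -0.1104 -0.001 ]
```

>>> {"fn": "send_rows", "kwargs": {
  "plan": [
    [[-0.2, 0.35, 0.013, -0.2, 0], [-0.2, 0.352, 0.013, -0.4, 0], [-0.2, 0.352, 0.013, -0.6, 0], [-0.2, 0.352, 0.013, -0.778, 0], [-0.2, 0.352, 0.013, -0.778, 0], [-0.2, 0.352, 0.013, -0.778, 0], [1, 0.352, 0.013, -0.778, 0], [1, 0.352, 0.013, -0.778, 0], [1, 0.352, 0.013, -0.778, 0], [1, 0.352, 0.013, -0.778, 0], [1, 0.352, 0.013, -0.778, 0], [1, 0.352, 0.013, -0.778, 0], [1, 0.352, 0.013, -0.778, 0], [1, 0.352, 0.013, -0.778, 0], [1, 0.352, 0.013, -0.778, 0]]
  ],
  "force": 20
}}

```text
t: 3.28
tool_pos: [0.671, -0.1534, 0.1006]
orientation: [3.14, 0.073, 0.001]
force: [-0.4, -1.8, 2.7]
opening: 0.0177
gripper_force: 20.0
```

>>> {"fn": "send_rows", "kwargs": {
  "plan": [
    [[1, -0.0027, -0.0344, 0, 0], [1, -0.0108, -0.068, 0, 0], [1, -0.024, -0.0999, 0, 0], [1, -0.042, -0.1293, 0, 0], [1, -0.0644, -0.1556, 0, 0], [1, -0.0907, -0.178, 0, 0], [1, -0.1201, -0.196, 0, 0], [1, -0.152, -0.2092, 0, 0], [1, -0.1856, -0.2173, 0, 0], [1, -0.22, -0.22, 0, 0], [1, -0.2544, -0.2173, 0, 0], [1, -0.288, -0.2092, 0, 0], [1, -0.3199, -0.196, 0, 0], [1, -0.3493, -0.178, 0, 0], [1, -0.3756, -0.1556, 0, 0], [1, -0.398, -0.1293, 0, 0], [1, -0.416, -0.0999, 0, 0], [1, -0.4292, -0.068, 0, 0], [1, -0.4373, -0.0344, 0, 0], [1, -0.44, 0, 0, 0]]
  ]
}}

```text
t: 4.95
tool_pos: [0.583, -0.153, 0.1005]
orientation: [3.14, 0.073, 0.002]
force: [2.8, -4.9, 3.4]
opening: 0.0175
gripper_force: 20.0
```

>>> {"fn": "send_rows", "kwargs": {
  "plan": [
    [[1, 0.0027, 0.0344, 0, 0], [1, 0.0108, 0.068, 0, 0], [1, 0.024, 0.0999, 0, 0], [1, 0.042, 0.1293, 0, 0], [1, 0.0644, 0.1556, 0, 0], [1, 0.0907, 0.178, 0, 0], [1, 0.1201, 0.196, 0, 0], [1, 0.152, 0.2092, 0, 0], [1, 0.1856, 0.2173, 0, 0], [1, 0.22, 0.22, 0, 0], [1, 0.2544, 0.2173, 0, 0], [1, 0.288, 0.2092, 0, 0], [1, 0.3199, 0.196, 0, 0], [1, 0.3493, 0.178, 0, 0], [1, 0.3756, 0.1556, 0, 0], [1, 0.398, 0.1293, 0, 0], [1, 0.416, 0.0999, 0, 0], [1, 0.4292, 0.068, 0, 0], [1, 0.4373, 0.0344, 0, 0], [1, 0.44, 0, 0, 0]]
  ]
}}

```text
t: 6.62
tool_pos: [0.6709, -0.1512, 0.1005]
orientation: [-3.138, -0.075, 0.001]
force: [-2.7, 3.7, 9.2]
opening: 0.0173
gripper_force: 20.0
```

```bash
cat > carr.py <<'E'
from h import *
s=telemetry.read_state();print(s["t"],s["tool_pos"].round(4),s["opening"],s["force"].round(1))
im,d,P=cloud("side");x,y,z=P[...,0],P[...,1],P[...,2]
h=cv2.cvtColor(im,cv2.COLOR_BGR2HSV)
b=(h[...,0]>100)&(h[...,0]<130)&(h[...,1]>130)&(x>.45)&(x<.75)&(y<.15)&(y>-.15)&(z>.03)&(z<.1)
q=P[b];print("blue",len(q),np.percentile(q,[2,50,98],axis=0).round(4).tolist())
q=P[(x>.47)&(x<.54)&(y>-.1)&(y<.06)&(z>.088)&(z<.105)]
if len(q):print("pin",len(q),((q.min(0)+q.max(0))/2).round(4),np.median(q,axis=0).round(4))
E
python3 carr.py
```

```text
6.6167 [ 0.6709 -0.1512  0.1005] 0.017343997055398627 [-2.7  3.7  9.2]
blue 885 [[0.4792, -0.0503, 0.031], [0.5686, -0.0141, 0.0443], [0.6956, 0.0064, 0.0771]]
pin 49 [ 0.5037 -0.0325  0.093 ] [ 0.5038 -0.0314  0.0927]
```

>>> {"fn": "send_rows", "kwargs": {
  "plan": [
    [[1, -0.0027, -0.0344, 0, 0], [1, -0.0108, -0.068, 0, 0], [1, -0.024, -0.0999, 0, 0], [1, -0.042, -0.1293, 0, 0], [1, -0.0644, -0.1556, 0, 0], [1, -0.0907, -0.178, 0, 0], [1, -0.1201, -0.196, 0, 0], [1, -0.152, -0.2092, 0, 0], [1, -0.1856, -0.2173, 0, 0], [1, -0.22, -0.22, 0, 0], [1, -0.2544, -0.2173, 0, 0], [1, -0.288, -0.2092, 0, 0], [1, -0.3199, -0.196, 0, 0], [1, -0.3493, -0.178, 0, 0], [1, -0.3756, -0.1556, 0, 0], [1, -0.398, -0.1293, 0, 0], [1, -0.416, -0.0999, 0, 0], [1, -0.4292, -0.068, 0, 0], [1, -0.4373, -0.0344, 0, 0], [1, -0.44, 0, 0, 0]]
  ]
}}

```text
t: 8.33
tool_pos: [0.583, -0.1526, 0.1005]
orientation: [3.14, 0.073, 0.001]
force: [3.0, -4.4, 3.4]
opening: 0.0176
gripper_force: 20.0
```

>>> {"fn": "send_rows", "kwargs": {
  "plan": [
    [[1, 0.0027, 0.0344, 0, 0], [1, 0.0108, 0.068, 0, 0], [1, 0.024, 0.0999, 0, 0], [1, 0.042, 0.1293, 0, 0], [1, 0.0644, 0.1556, 0, 0], [1, 0.0907, 0.178, 0, 0], [1, 0.1201, 0.196, 0, 0], [1, 0.152, 0.2092, 0, 0], [1, 0.1856, 0.2173, 0, 0], [1, 0.22, 0.22, 0, 0], [1, 0.2544, 0.2173, 0, 0], [1, 0.288, 0.2092, 0, 0], [1, 0.3199, 0.196, 0, 0], [1, 0.3493, 0.178, 0, 0], [1, 0.3756, 0.1556, 0, 0], [1, 0.398, 0.1293, 0, 0], [1, 0.416, 0.0999, 0, 0], [1, 0.4292, 0.068, 0, 0], [1, 0.4373, 0.0344, 0, 0], [1, 0.44, 0, 0, 0]]
  ]
}}

```text
t: 10.0
tool_pos: [0.6709, -0.1513, 0.1005]
orientation: [-3.138, -0.074, 0.001]
force: [-2.8, 2.6, 10.6]
opening: 0.0173
gripper_force: 20.0
```

```bash
python3 carr.py
```

```text
10.0 [ 0.6709 -0.1513  0.1005] 0.017314292303194243 [-2.8  2.6 10.6]
blue 896 [[0.4783, -0.0249, 0.0316], [0.5697, 0.0107, 0.0447], [0.6939, 0.0308, 0.0762]]
pin 49 [ 0.503  -0.0062  0.0936] [ 0.5018 -0.0053  0.0923]
```

>>> {"fn": "send_rows", "kwargs": {
  "plan": [
    [[1, -0.0027, -0.0344, 0, 0], [1, -0.0108, -0.068, 0, 0], [1, -0.024, -0.0999, 0, 0], [1, -0.042, -0.1293, 0, 0], [1, -0.0644, -0.1556, 0, 0], [1, -0.0907, -0.178, 0, 0], [1, -0.1201, -0.196, 0, 0], [1, -0.152, -0.2092, 0, 0], [1, -0.1856, -0.2173, 0, 0], [1, -0.22, -0.22, 0, 0], [1, -0.2544, -0.2173, 0, 0], [1, -0.288, -0.2092, 0, 0], [1, -0.288, -0.2092, 0, 0]]
  ]
}}

```text
t: 11.13
tool_pos: [0.6123, -0.1968, 0.1006]
orientation: [3.137, 0.072, -0.001]
force: [-4.7, -12.0, 5.4]
opening: 0.0177
gripper_force: 20.0
```

>>> {"fn": "send_rows", "kwargs": {
  "plan": [
    [[1, -0.0319, 0.0132, 0, 0], [1, -0.0613, 0.0312, 0, 0], [1, -0.0613, 0.0312, 0, 0]]
  ]
}}

```text
t: 11.38
tool_pos: [0.5996, -0.1897, 0.1005]
orientation: [3.138, 0.072, -0.003]
force: [-8.0, -9.9, 8.0]
opening: 0.0173
gripper_force: 20.0
```

>>> {"fn": "send_rows", "kwargs": {
  "plan": [
    [[1, -0.0139, 0.011, 0, 0], [1, -0.0263, 0.0224, 0, 0], [1, -0.0263, 0.0224, 0, 0]]
  ]
}}

```text
t: 11.63
tool_pos: [0.5946, -0.185, 0.1005]
orientation: [3.139, 0.073, -0.003]
force: [-7.8, -8.4, 9.7]
opening: 0.0174
gripper_force: 20.0
```

```bash
python3 carr.py
```

```text
11.6333 [ 0.5946 -0.185   0.1005] 0.017407133717209793 [-7.8 -8.4  9.7]
blue 891 [[0.4774, -0.0151, 0.0318], [0.5681, 0.0197, 0.0443], [0.6933, 0.0401, 0.0765]]
pin 46 [0.502  0.0036 0.0933] [0.5024 0.0031 0.0943]
```

>>> {"fn": "send_rows", "kwargs": {
  "plan": [
    [[1, -0.0118, 0.013, 0, 0], [1, -0.0224, 0.0263, 0, 0], [1, -0.0224, 0.0263, 0, 0]]
  ]
}}

```text
t: 11.93
tool_pos: [0.5902, -0.1792, 0.1005]
orientation: [3.139, 0.073, -0.003]
force: [-8.3, -6.2, 10.3]
opening: 0.0177
gripper_force: 20.0
```

>>> {"fn": "send_rows", "kwargs": {
  "plan": [
    [[1, -0.01, 0.0145, 0, 0], [1, -0.018, 0.0294, 0, 0], [1, -0.018, 0.0294, 0, 0]]
  ]
}}

```text
t: 12.18
tool_pos: [0.5867, -0.1728, 0.1005]
orientation: [3.14, 0.073, -0.003]
force: [-7.7, -4.6, 10.4]
opening: 0.0176
gripper_force: 20.0
```

>>> {"fn": "send_rows", "kwargs": {
  "plan": [
    [[1, -0.0075, 0.0157, 0, 0], [1, -0.0132, 0.0319, 0, 0], [1, -0.0132, 0.0319, 0, 0]]
  ]
}}

```text
t: 12.43
tool_pos: [0.5844, -0.166, 0.1005]
orientation: [-3.141, -0.074, 0.002]
force: [-7.1, -2.4, 11.0]
opening: 0.0172
gripper_force: 20.0
```

>>> {"fn": "send_rows", "kwargs": {
  "plan": [
    [[1, -0.005, 0.0165, 0, 0], [1, -0.0081, 0.0336, 0, 0], [1, -0.0081, 0.0336, 0, 0]]
  ]
}}

```text
t: 12.68
tool_pos: [0.5832, -0.1589, 0.1005]
orientation: [-3.14, -0.074, 0.001]
force: [-3.0, -1.8, 9.6]
opening: 0.0176
gripper_force: 20.0
```

```bash
python3 carr.py
```

```text
12.6833 [ 0.5832 -0.1589  0.1005] 0.0176475497604382 [-3.  -1.8  9.6]
blue 874 [[0.4773, -0.0131, 0.0318], [0.5677, 0.0221, 0.0443], [0.6925, 0.0419, 0.0764]]
pin 49 [0.5024 0.0067 0.0938] [0.5018 0.0067 0.0927]
```

>>> {"fn": "send_rows", "kwargs": {
  "plan": [
    [[1, -0.002, 0.0172, 0, 0], [1, -0.0027, 0.0344, 0, 0], [1, -0.0027, 0.0344, 0, 0]]
  ]
}}

```text
t: 12.98
tool_pos: [0.5831, -0.1572, 0.1006]
orientation: [3.133, 0.072, 0.001]
force: [0.1, -25.1, 0.3]
opening: 0.0175
gripper_force: 20.0
```

>>> {"fn": "send_rows", "kwargs": {
  "plan": [
    [[1, 0.0007, 0.0172, 0, 0], [1, 0.0027, 0.0344, 0, 0], [1, 0.0027, 0.0344, 0, 0]]
  ]
}}

```text
t: 13.23
tool_pos: [0.5837, -0.1537, 0.1007]
orientation: [3.128, 0.069, 0.002]
force: [0.6, -40.9, -3.5]
opening: 0.0237
gripper_force: 20.0
```

>>> {"fn": "send_rows", "kwargs": {
  "plan": [
    [[-0.2, 0.0027, 0.0344, 0, 0], [-0.2, 0.0027, 0.02, 0, 0], [-0.2, 0.0027, 0.01, 0, 0], [-0.2, 0.0027, 0.01, 0, 0], [-0.2, 0, 0.01, 0.2, 0], [-0.2, 0, 0.01, 0.4, 0], [-0.2, -0.2, 0.2, 0.6, 0], [-0.2, -0.4, 0.4, 0.8, 0], [-0.2, -0.42, 0.6, 0.8, 0], [-0.2, -0.42, 0.75, 0.8, 0], [-0.2, -0.42, 0.75, 0.8, 0], [-1, -0.42, 0.75, 0.8, 0], [-1, -0.42, 0.75, 0.8, 0], [-1, -0.42, 0.75, 0.8, 0]]
  ]
}}

```text
t: 14.4
tool_pos: [0.4989, 0.0045, 0.2592]
orientation: [-3.14, -0.076, 0.002]
force: [1.0, -0.3, -0.4]
opening: 0.0712
gripper_force: 0.0
```

Run:
```python
from h import *
s=telemetry.read_state();print(s["t"],s["tool_pos"],s["force"].round(1))
im,d,P=cloud("wrist");cv2.imwrite("pics/w2.png",im);np.savez("w2.npz",im=im,P=P)
x,y,z=P[...,0],P[...,1],P[...,2]
for n,a in dict(knob=(.55,.72,-.25,-.05,.108,.118),wheel=(.55,.72,-.25,-.06,.07,.08),pin=(.45,.54,-.05,.05,.09,.1),lug=(.45,.54,-.05,.05,.071,.079),fixr=(.5,.73,.1,.23,.05,.058),cheek=(.5,.73,.1,.23,.066,.074),movr=(.52,.72,-.02,.05,.051,.058)).items():
    q=P[(x>a[0])&(x<a[1])&(y>a[2])&(y<a[3])&(z>a[4])&(z<a[5])]
    print(n,len(q)); 
    if len(q): print(q[:,:2].min(0).round(4),q[:,:2].max(0).round(4),((q[:,:2].min(0)+q[:,:2].max(0))/2).round(4),np.median(q,axis=0).round(4))
```

```text
14.4 [0.49890298 0.00454996 0.25922523] [ 1.  -0.3 -0.4]
knob 221
[ 0.5728 -0.1654] [ 0.5897 -0.1478] [ 0.5813 -0.1566] [ 0.5815 -0.156   0.1116]
wheel 3262
[ 0.57 -0.21] [ 0.68   -0.0997] [ 0.625  -0.1549] [ 0.625  -0.1491  0.0731]
pin 443
[ 0.491  -0.0078] [0.5143 0.0159] [0.5027 0.0041] [0.5031 0.0042 0.094 ]
lug 1504
[ 0.4776 -0.0162] [0.5334 0.0249] [0.5055 0.0044] [0.5126 0.0049 0.0738]
fixr 1274
[0.5225 0.1496] [0.7281 0.23  ] [0.6253 0.1898] [0.6147 0.1684 0.0536]
cheek 292
[0.5213 0.1501] [0.7275 0.2298] [0.6244 0.1899] [0.6919 0.1697 0.0686]
movr 1351
[ 0.5321 -0.0121] [0.7003 0.0382] [0.6162 0.0131] [0.6132 0.0195 0.0537]
```

View pics/w2.png

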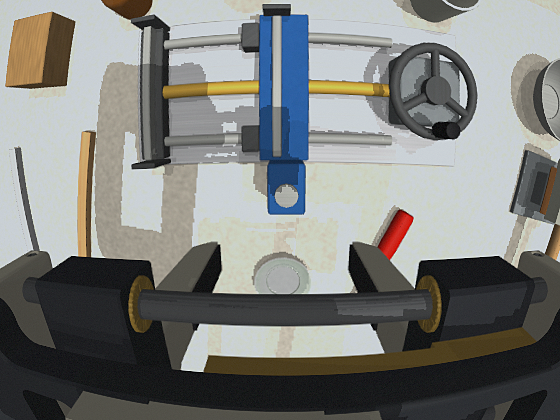

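The wrist view shows the blue carriage (285,85) against both dark stop blocks (250,38 / 250,138), the pin on the lug at (287,196), and the knob at (448,130). Next is the mallet.

>>> {"fn": "send_rows", "kwargs": {
  "plan": [
    [[-1, -0.2, -0.2, 0, -0.08], [-1, -0.2, -0.4, 0, -0.173], [-1, -0.2, -0.6, 0, -0.173], [-1, -0.2, -0.8, 0, -0.173], [-1, -0.2, -1, 0, -0.173], [-1, -0.2, -1, 0, -0.173]]
  ]
}}

```text
t: 14.95
tool_pos: [0.4578, -0.2028, 0.2589]
orientation: [3.132, -0.221, -0.003]
force: [0.1, 0.8, -0.4]
opening: 0.0927
gripper_force: 0.0
```

>>> {"fn": "send_rows", "kwargs": {
  "plan": [
    [[-1, -0.1, -0.2, 0, 0], [-1, -0.2, -0.4, 0, 0], [-1, -0.2, -0.6, 0, 0], [-1, -0.2, -0.8, 0, 0], [-1, -0.2, -0.95, 0, 0], [-1, -0.2, -0.95, 0, 0], [-1, -0.2, -0.95, 0, 0], [-1, -0.2, -0.95, 0, 0]]
  ]
}}

```text
t: 15.62
tool_pos: [0.4187, -0.3861, 0.2589]
orientation: [-3.132, 0.214, 0.002]
force: [-0.2, 0.3, 0.0]
opening: 0.0929
gripper_force: 0.0
```

Run:
```python
from h import *
s=telemetry.read_state();print(s["t"],s["tool_pos"],R.from_rotvec(s["orientation"]).as_matrix().round(3)[:2,:2].tolist())
im,d,P=cloud("wrist");cv2.imwrite("pics/w3.png",im);np.savez("w3.npz",im=im,P=P)
x,y,z=P[...,0],P[...,1],P[...,2]
def line(q):
    c=q[:,:2].mean(0);u,s,v=np.linalg.svd(q[:,:2]-c,full_matrices=False);d=v[0]*np.sign(v[0,0]);e=np.array([-d[1],d[0]]);t=(q[:,:2]-c)@d;n=(q[:,:2]-c)@e
    lo,hi=np.percentile(t,[.3,99.7]);a,b=np.percentile(n,[1,99])
    return (c+d*(lo+hi)/2+e*(a+b)/2).round(4),d.round(4),"len",round(hi-lo,3),"wid",round(b-a,3),len(q),np.percentile(q[:,2],[5,50,98]).round(4)
for n,a in dict(headtop=(.47,.6,-.46,-.34,.094,.104),handle=(.33,.475,-.46,-.33,.06,.085),handletop=(.33,.475,-.46,-.33,.0765,.085),slabs=(.45,.6,-.5,-.3,.06,.2)).items():
    q=P[(x>a[0])&(x<a[1])&(y>a[2])&(y<a[3])&(z>a[4])&(z<a[5])]
    print(n,*line(q) if len(q)>5 else len(q))
```

```text
15.6167 [ 0.41873777 -0.38608916  0.25888759] [[0.991, -0.136], [-0.136, -0.991]]
headtop [ 0.5248 -0.4052] [ 0.9897 -0.1432] len 0.089 wid 0.034 3338 [0.0951 0.0986 0.1003]
handle [ 0.4042 -0.3887] [ 0.9898 -0.1425] len 0.143 wid 0.021 2674 [0.0718 0.0783 0.0809]
handletop [ 0.4039 -0.3884] [ 0.9901 -0.1403] len 0.143 wid 0.016 1908 [0.0769 0.079  0.081 ]
slabs [ 0.5099 -0.4036] [ 0.9909 -0.1345] len 0.119 wid 0.058 6134 [0.0781 0.0958 0.1001]
```

View pics/w3.png

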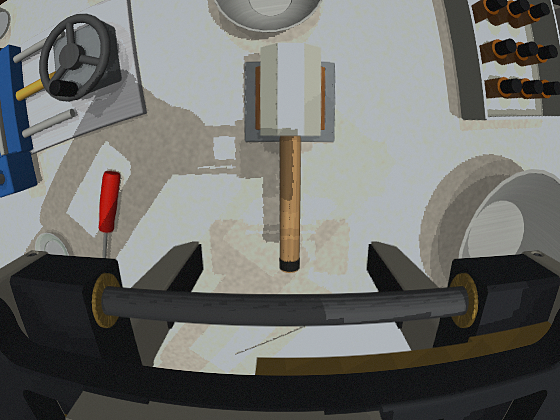

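The picture shows the mallet head (290,90) in its rest between slabs, handle to (289,265). The path down is clear.

>>> {"fn": "send_rows", "kwargs": {
  "plan": [
    [[-0.1, 0.175, -0.046, -0.2, -0.006], [-0.1, 0.175, -0.046, -0.4, -0.006], [-0.1, 0.175, -0.046, -0.6, -0.006], [-0.1, 0.175, -0.046, -0.75, -0.006], [-0.1, 0.175, -0.046, -0.87, -0.006], [-0.1, 0.175, -0.046, -0.935, -0.006], [-0.1, 0.175, -0.046, -0.935, -0.006], [-0.1, 0.175, -0.046, -0.935, -0.006], [1, 0.175, -0.046, -0.935, -0.006], [1, 0.175, -0.046, -0.935, -0.006], [1, 0.175, -0.046, -0.935, -0.006], [1, 0.175, -0.046, -0.935, -0.006], [1, 0.175, -0.046, -0.935, -0.006], [1, 0.175, -0.046, -0.935, -0.006], [1, 0.175, -0.046, -0.935, -0.006], [1, 0.175, -0.046, -0.935, -0.006]]
  ],
  "force": 60
}}

```text
t: 17.0
tool_pos: [0.4545, -0.3961, 0.0738]
orientation: [3.133, -0.222, 0.001]
force: [-1.4, -1.8, 5.2]
opening: 0.0208
gripper_force: 60.0
```

>>> {"fn": "send_rows", "kwargs": {
  "plan": [
    [[1, 0, 0, 0.05, 0], [1, 0, 0, 0.1, 0], [1, 0, 0, 0.2, 0], [1, 0, 0, 0.3, 0], [1, 0, 0, 0.4, 0], [1, 0, 0, 0.5, 0], [1, 0, 0, 0.5, 0], [1, 0, 0, 0.5, 0]]
  ]
}}

```text
t: 17.67
tool_pos: [0.455, -0.3959, 0.1745]
orientation: [3.132, -0.221, 0.003]
force: [-0.7, -0.7, -3.5]
opening: 0.0207
gripper_force: 60.0
```

```bash
cat > mal.py <<'E'
from h import *
s=telemetry.read_state();T=R.from_rotvec(s["orientation"]).as_matrix();print(s["t"],s["tool_pos"].round(4),np.degrees(np.arctan2(T[1,0],T[0,0])).round(2),s["opening"],s["force"].round(1),s["wrist_torque"].round(2))
im,d,P=cloud("wrist");np.savez("wm.npz",im=im,P=P)
p=(P-s["tool_pos"])@T   # tool frame: x fwd, z down
m=np.isfinite(p[...,0])&(abs(p[...,1])<.05)&(p[...,2]<.045)&(p[...,2]>-.06)
h=m&(p[...,0]>.02)&(p[...,0]<.16)&(p[...,2]<-.005)
q=p[h];print("head n",len(q),np.percentile(q,[1,50,99],axis=0).round(4).tolist())
t=q[(abs(q[:,1])<.008)]; print("top slope", np.polyfit(t[:,0],t[:,2],1).round(4), np.ptp(np.percentile(t[:,0],[1,99])))
g=q[(q[:,0]>.04)]; print("mid y", [np.median(g[abs(g[:,0]-a)<.006,1]).round(4) for a in(.05,.07,.09,.11)])
E
python3 mal.py
```

```text
17.6667 [ 0.455  -0.3959  0.1745] -8.07 0.02071975034227071 [-0.7 -0.7 -3.5] [0.08 0.19 0.06]
head n 28904 [[0.0278, -0.0296, -0.0247], [0.0713, -0.0008, -0.0214], [0.1159, 0.0281, -0.0057]]
top slope [ 0.0295 -0.0249] 0.08842145133594381
mid y [np.float64(-0.0008), np.float64(-0.0008), np.float64(-0.0007), np.float64(-0.0007)]
```

>>> {"fn": "send_rows", "kwargs": {
  "plan": [
    [[1, -0.01, 0.05, 0.05, 0.01], [1, -0.02, 0.15, 0.1, 0.03], [1, -0.035, 0.27, 0.1, 0.05], [1, -0.035, 0.4, 0.1, 0.07], [1, -0.035, 0.53, 0.1, 0.09], [1, -0.035, 0.66, 0.1, 0.11], [1, -0.035, 0.79, 0.1, 0.135], [1, -0.035, 0.9, 0.1, 0.135], [1, -0.035, 0.97, 0.1, 0.135], [1, -0.035, 1, 0.1, 0.135]]
  ]
}}

```text
t: 18.55
tool_pos: [0.4465, -0.1932, 0.1913]
orientation: [-3.14, -0.003, 0.004]
force: [0.7, 0.5, -2.2]
opening: 0.0203
gripper_force: 60.0
```

>>> {"fn": "send_rows", "kwargs": {
  "plan": [
    [[1, 0, 0.05, 0, 0], [1, 0, 0.15, 0, 0], [1, 0, 0.27, 0, 0], [1, 0, 0.4, 0, 0], [1, 0, 0.53, 0, 0], [1, 0, 0.66, 0, 0], [1, 0, 0.79, 0, 0], [1, 0, 0.9, 0, 0], [1, 0, 0.97, 0, 0], [1, 0, 1, 0, 0], [1, 0, 1, 0, 0], [1, 0, 1, 0, 0], [1, 0, 1, 0, 0]]
  ]
}}

```text
t: 19.63
tool_pos: [0.4474, 0.0036, 0.1929]
orientation: [3.141, -0.001, -0.0]
force: [0.0, -0.3, -3.3]
opening: 0.0207
gripper_force: 60.0
```

```bash
python3 mal.py
```

```text
19.6333 [0.4474 0.0036 0.1929] -0.03 0.02070933684031694 [ 0.  -0.3 -3.3] [ 0.01  0.14 -0.04]
head n 28956 [[0.0279, -0.0297, -0.0248], [0.0715, -0.0008, -0.0215], [0.116, 0.0281, -0.0058]]
top slope [ 0.0286 -0.0249] 0.0882468495914204
mid y [np.float64(-0.0008), np.float64(-0.0007), np.float64(-0.0007), np.float64(-0.0007)]
```

>>> {"fn": "send_rows", "kwargs": {
  "plan": [
    [[1, 0, 0, -0.1, 0], [1, 0, 0, -0.2, 0], [1, 0, 0, -0.28, 0], [1, 0, 0, -0.3, 0], [1, 0, 0, -0.32, 0], [1, 0, 0, -0.32, 0]]
  ]
}}

```text
t: 20.18
tool_pos: [0.4473, 0.004, 0.1293]
orientation: [3.141, -0.001, -0.001]
force: [-0.4, -0.5, -0.5]
opening: 0.0206
gripper_force: 60.0
```

>>> {"fn": "send_rows", "kwargs": {
  "plan": [
    [[1, 0, 0, -0.02, 0], [1, 0, 0, -0.04, 0], [1, 0, 0, -0.05, 0], [1, 0, 0, -0.05, 0]]
  ]
}}

```text
t: 20.52
tool_pos: [0.4483, 0.0042, 0.1205]
orientation: [3.141, 0.0, 0.004]
force: [-4.5, -1.6, 5.2]
opening: 0.0205
gripper_force: 60.0
```

>>> {"fn": "send_rows", "kwargs": {
  "plan": [
    [[1, 0, 0, -0.02, 0], [1, 0, 0, -0.03, 0], [1, 0, 0, -0.03, 0]]
  ]
}}

```text
t: 20.77
tool_pos: [0.4486, 0.0042, 0.1148]
orientation: [3.141, 0.0, 0.005]
force: [-3.1, -0.9, 5.7]
opening: 0.021
gripper_force: 60.0
```

```bash
python3 mal.py
python3 - <<'E'
from h import *
for n in("side","scene"):
    im,d,P=cloud(n);x,y,z=P[...,0],P[...,1],P[...,2]
    if n=="side": cv2.imwrite("pics/s3.png",cv2.resize(im[120:320,200:420],None,fx=3,fy=3))
E
```

```text
20.7667 [0.4486 0.0042 0.1148] 0.01 0.020973839251692168 [-3.1 -0.9  5.7] [-0.11  0.49 -0.05]
head n 30549 [[0.0268, -0.0297, -0.0279], [0.0716, -0.0007, -0.0251], [0.1148, 0.0285, -0.0089]]
top slope [-0.0171 -0.025 ] 0.08794972121221489
mid y [np.float64(-0.0004), np.float64(-0.0007), np.float64(-0.0007), np.float64(-0.0006)]
```

View pics/s3.png

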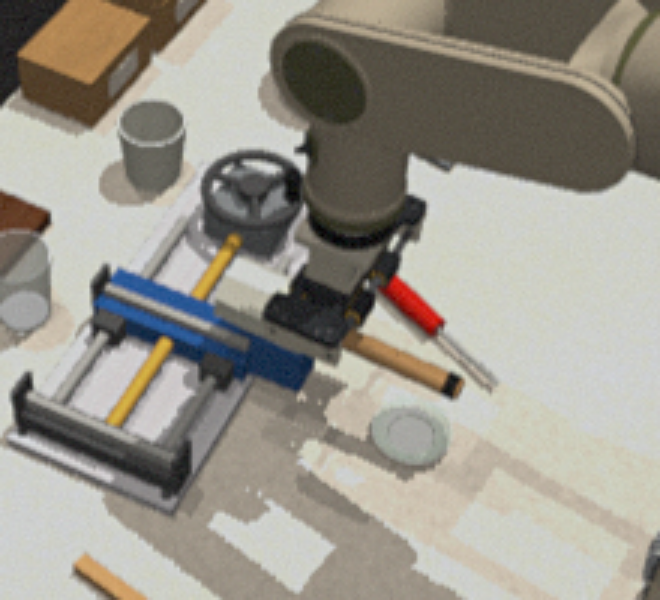

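>>> {"fn": "send_rows", "kwargs": {
  "plan": [
    [[1, 0, 0, -0.01, 0], [1, 0, 0, -0.02, 0], [1, 0, 0, -0.02, 0]]
  ]
}}

```text
t: 21.17
tool_pos: [0.4479, 0.0043, 0.1113]
orientation: [3.141, 0.001, 0.002]
force: [-12.2, -0.3, 15.2]
opening: 0.0206
gripper_force: 60.0
```

```bash
python3 mal.py
```

```text
21.1667 [0.4479 0.0043 0.1113] 0.02 0.020573096202323497 [-12.2  -0.3  15.2] [-0.03  1.71 -0.02]
head n 32084 [[0.0251, -0.0297, -0.0332], [0.0711, -0.0004, -0.0279], [0.1129, 0.0285, -0.0116]]
top slope [-0.0653 -0.0254] 0.08769620028159827
mid y [np.float64(-0.0004), np.float64(-0.0004), np.float64(-0.0003), np.float64(-0.0006)]
```

>>> {"fn": "send_rows", "kwargs": {
  "plan": [
    [[1, 0, 0, 0.1, 0], [1, 0, 0, 0.25, 0], [1, 0, -0.05, 0.4, 0], [1, 0, -0.15, 0.4, 0], [1, 0, -0.28, 0.4, 0], [1, 0, -0.41, 0.4, 0], [1, 0, -0.54, 0.4, 0], [1, 0, -0.67, 0.4, 0], [1, 0, -0.8, 0.4, 0], [1, 0, -0.9, 0.4, 0], [1, 0, -0.97, 0.4, 0], [1, 0, -1, 0.4, 0], [1, 0, -1, 0.4, 0], [1, 0, -1, 0.4, 0]]
  ]
}}

```text
t: 22.38
tool_pos: [0.4475, -0.1952, 0.1894]
orientation: [-3.141, 0.0, -0.001]
force: [-0.2, 1.2, -2.2]
opening: 0.0208
gripper_force: 60.0
```

```bash
python3 mal.py
python3 - <<'E'
from h import *
for n in("side","scene","wrist"):
    im,d,P=cloud(n);x,y,z=P[...,0],P[...,1],P[...,2]
    q=P[(abs(x-.503)<.008)&(abs(y-.004)<.008)&(z<.11)]; l=P[(x>.465)&(x<.53)&(abs(y-.005)<.03)&(z>.06)&(z<.11)]
    print(n,len(q),np.percentile(q[:,2],[10,50,90]).round(4) if len(q) else "", np.percentile(l[:,2],[20,50,99]).round(4) if len(l) else "")
E
```

```text
22.3833 [ 0.4475 -0.1952  0.1894] -0.01 0.0207593631537352 [-0.2  1.2 -2.2] [ 0.04  0.21 -0.01]
head n 29553 [[0.0273, -0.0297, -0.0255], [0.0713, -0.0004, -0.0229], [0.1153, 0.0286, -0.0066]]
top slope [ 0.0167 -0.0252] 0.08787923065845854
mid y [np.float64(-0.0004), np.float64(-0.0004), np.float64(-0.0003), np.float64(-0.0003)]
side 28 [0.0747 0.0793 0.0822] [0.0694 0.0734 0.0837]
scene 20 [0.0008 0.0811 0.0834] [0.0731 0.0758 0.0844]
wrist 220 [0.079  0.0798 0.0808] [0.0723 0.0738 0.0809]
```

>>> {"fn": "send_rows", "kwargs": {
  "plan": [
    [[1, 0, -0.05, 0, -0.01], [1, 0, -0.15, 0, -0.03], [1, 0.01, -0.28, 0, -0.05], [1, 0.02, -0.41, 0, -0.07], [1, 0.035, -0.54, 0, -0.1], [1, 0.035, -0.67, 0, -0.135], [1, 0.035, -0.8, 0, -0.135], [1, 0.035, -0.9, 0, -0.135], [1, 0.035, -0.97, 0, -0.135], [1, 0.035, -1, 0, -0.135], [1, 0.035, -1, 0, -0.135], [1, 0.035, -1, 0, -0.135]]
  ]
}}

```text
t: 23.58
tool_pos: [0.4542, -0.3951, 0.1887]
orientation: [-3.133, 0.222, 0.001]
force: [0.3, 0.2, -3.3]
opening: 0.0202
gripper_force: 60.0
```

```bash
python3 mal.py
```

```text
23.5833 [ 0.4542 -0.3951  0.1887] -8.1 0.02021216644396485 [ 0.3  0.2 -3.3] [0.11 0.17 0.01]
head n 29555 [[0.0272, -0.0297, -0.0255], [0.0712, -0.0005, -0.0228], [0.1152, 0.0286, -0.0066]]
top slope [ 0.0171 -0.0252] 0.0878448611082774
mid y [np.float64(-0.0004), np.float64(-0.0004), np.float64(-0.0004), np.float64(-0.0003)]
```

>>> {"fn": "send_rows", "kwargs": {
  "plan": [
    [[1, 0.003, -0.005, -0.1, 0], [1, 0.003, -0.005, -0.2, 0], [1, 0.003, -0.005, -0.3, 0], [1, 0.003, -0.005, -0.4, 0], [1, 0.003, -0.005, -0.47, 0], [1, 0.003, -0.005, -0.52, 0], [1, 0.003, -0.005, -0.55, 0], [1, 0.003, -0.005, -0.57, 0], [1, 0.003, -0.005, -0.57, 0], [1, 0.003, -0.005, -0.57, 0]]
  ]
}}

```text
t: 24.47
tool_pos: [0.4554, -0.3968, 0.0759]
orientation: [3.133, -0.221, 0.002]
force: [-0.7, -0.1, -2.5]
opening: 0.0206
gripper_force: 60.0
```

>>> {"fn": "send_rows", "kwargs": {
  "plan": [
    [[1, 0, 0, -0.01, 0], [1, 0, 0, -0.01, 0], [0.4, 0, 0, -0.01, 0], [0.2, 0, 0, -0.01, 0], [-0.1, 0, 0, -0.01, 0], [-0.1, 0, 0, -0.01, 0], [-0.1, 0, 0, -0.01, 0], [-0.1, 0, 0, -0.01, 0], [-0.1, 0, 0, 0.1, 0], [-0.1, 0, 0, 0.25, 0], [-0.1, -0.1, 0, 0.4, 0], [-0.1, -0.18, 0.05, 0.6, 0], [-0.1, -0.18, 0.05, 0.8, 0], [-0.1, -0.18, 0.05, 0.92, 0], [-0.1, -0.18, 0.05, 0.92, 0], [-0.1, -0.18, 0.05, 0.92, 0]]
  ],
  "force": 30
}}

```text
t: 25.8
tool_pos: [0.4197, -0.3873, 0.2616]
orientation: [3.13, -0.221, 0.006]
force: [-0.2, 0.1, -0.1]
opening: 0.0513
gripper_force: 0.0
```

Run:
```python
from h import *
s=telemetry.read_state();print(s["t"],s["tool_pos"])
im,d,P=cloud("wrist");x,y,z=P[...,0],P[...,1],P[...,2]
def line(q):
    c=q[:,:2].mean(0);u,s,v=np.linalg.svd(q[:,:2]-c,full_matrices=False);d=v[0]*np.sign(v[0,0]);e=np.array([-d[1],d[0]]);t=(q[:,:2]-c)@d;n=(q[:,:2]-c)@e
    lo,hi=np.percentile(t,[.3,99.7]);a,b=np.percentile(n,[1,99])
    return (c+d*(lo+hi)/2+e*(a+b)/2).round(4),d.round(4),"len",round(hi-lo,3),"wid",round(b-a,3),len(q),np.percentile(q[:,2],[5,50,98]).round(4)
for n,a in dict(headtop=(.47,.6,-.46,-.34,.094,.104),handletop=(.33,.475,-.46,-.33,.0765,.085)).items():
    q=P[(x>a[0])&(x<a[1])&(y>a[2])&(y<a[3])&(z>a[4])&(z<a[5])]
    print(n,*line(q) if len(q)>5 else len(q))
for n in("side","scene"):
    im,d,P=cloud(n);x,y,z=P[...,0],P[...,1],P[...,2]
    for nm,a in dict(barA=(.33,.62,.2,.37,.010,.025),barC=(.3,.6,.37,.53,.010,.025)).items():
        q=P[(x>a[0])&(x<a[1])&(y>a[2])&(y<a[3])&(z>a[4])&(z<a[5])]; print(n,nm,*line(q))
```

```text
25.8 [ 0.41969923 -0.38734004  0.26162724]
headtop [ 0.5257 -0.4054] [ 0.9899 -0.1421] len 0.089 wid 0.034 3290 [0.095  0.0985 0.1003]
handletop [ 0.4048 -0.3884] [ 0.9899 -0.1414] len 0.142 wid 0.016 1871 [0.0769 0.079  0.081 ]
side barA [0.4901 0.2641] [ 0.9783 -0.207 ] len 0.261 wid 0.079 460 [0.011  0.0147 0.0195]
side barC [0.4466 0.4309] [0.9946 0.1037] len 0.198 wid 0.017 533 [0.0111 0.0146 0.0189]
scene barA [0.4687 0.2922] [ 0.9892 -0.1467] len 0.203 wid 0.02 190 [0.0114 0.0162 0.0197]
scene barC [0.4504 0.4261] [0.9944 0.1058] len 0.202 wid 0.021 184 [0.0111 0.0161 0.0195]
```

Mallet is back to within 1 mm. Now the wooden bar.

>>> {"fn": "send_rows", "kwargs": {
  "plan": [
    [[-0.1, 0, 0.2, 0, 0], [-0.1, 0, 0.4, 0, 0], [-0.1, 0, 0.6, 0, 0], [-0.1, 0, 0.8, 0, 0], [-0.1, 0, 1, 0, 0]]
  ]
}}

```text
t: 26.37
tool_pos: [0.4177, -0.1843, 0.2567]
orientation: [-3.132, 0.222, 0.005]
force: [0.8, 0.8, -0.1]
opening: 0.0508
gripper_force: 0.0
```

>>> {"fn": "send_rows", "kwargs": {
  "plan": [
    [[-0.1, 0, 0.2, 0, 0], [-0.1, 0, 0.4, 0, 0], [-0.1, 0, 0.6, 0, 0], [-0.1, 0, 0.8, 0, 0], [-0.1, 0, 1, 0, 0]]
  ]
}}

```text
t: 26.78
tool_pos: [0.4176, 0.0155, 0.2572]
orientation: [-3.134, 0.222, 0.004]
force: [0.6, -0.2, 0.3]
opening: 0.0509
gripper_force: 0.0
```

>>> {"fn": "send_rows", "kwargs": {
  "plan": [
    [[-0.1, 0, 0.2, 0, 0], [-0.1, 0, 0.4, 0, 0], [-0.1, 0, 0.6, 0, 0], [-0.1, 0, 0.8, 0, 0], [-0.1, 0, 1, 0, 0]]
  ]
}}

```text
t: 27.2
tool_pos: [0.4176, 0.2155, 0.2571]
orientation: [3.133, -0.221, -0.004]
force: [0.4, -0.1, 0.8]
opening: 0.0513
gripper_force: 0.0
```

>>> {"fn": "send_rows", "kwargs": {
  "plan": [
    [[-0.1, 0, 0.2, 0, 0], [-0.1, 0, 0.4, 0, 0], [-0.1, 0, 0.4, 0, 0], [-0.1, 0, 0.4, 0, 0], [-0.1, 0, 0.4, 0, 0]]
  ]
}}

```text
t: 27.62
tool_pos: [0.4181, 0.2931, 0.2572]
orientation: [3.132, -0.219, -0.004]
force: [-0.6, -0.2, -0.6]
opening: 0.0512
gripper_force: 0.0
```

```bash
cat > bars.py <<'E'
from h import *
s=telemetry.read_state();T=R.from_rotvec(s["orientation"]).as_matrix();print(s["t"],s["tool_pos"].round(4),np.degrees(np.arctan2(T[1,0],T[0,0])).round(2),s["q"].round(2))
im,d,P=cloud("wrist");x,y,z=P[...,0],P[...,1],P[...,2]
m=((z>.010)&(z<.022)&(x>.28)&(x<.75)&(y>.2)&(y<.6)).astype(np.uint8)
m=cv2.morphologyEx(m,cv2.MORPH_OPEN,np.ones((3,3)))
n,l,st,_=cv2.connectedComponentsWithStats(m)
for i in range(1,n):
    if st[i,4]<150: continue
    r=cv2.minAreaRect((P[l==i][:,:2]*1000).astype(np.float32)); b=im[l==i].mean(0)
    (cx,cy),(w,h),a=r; a=a if w>h else a+90; a=(a+90)%180-90
    print("xy",round(cx,1),round(cy,1),"size",round(w,1),round(h,1),"yaw",round(a,1),"bgr",b.round(),"z",np.percentile(P[l==i][:,2],[10,90]).round(4),st[i,:5])
cv2.imwrite("pics/wb_%d.png"%int(s["t"]*10),im)
E
python3 bars.py
```

```text
27.6167 [0.4181 0.2931 0.2572] -8.02 [ 0.51 -0.12  1.7  -0.    1.56  2.22]
xy 697.8 573.7 size 107.9 3.1 yaw 16.6 bgr [82. 89. 88.] z [0.0115 0.0207] [ 52   2  21  56 220]
xy 465.8 295.0 size 15.7 198.4 yaw -8.2 bgr [ 97. 148. 183.] z [0.0139 0.0159] [ 271   65   14  162 2150]
xy 448.4 429.6 size 200.4 17.5 yaw 5.8 bgr [157. 154. 152.] z [0.0134 0.0159] [ 149  102   54  150 1915]
```

>>> {"fn": "send_rows", "kwargs": {
  "plan": [
    [[-0.1, 0.1, 0.005, -0.2, 0], [-0.1, 0.2385, 0.01, -0.4, 0], [-0.1, 0.2385, 0.01, -0.6, 0], [-0.1, 0.2385, 0.01, -0.8, 0], [-0.2, 0.2385, 0.01, -0.95, 0], [-0.2, 0.2385, 0.01, -1, 0], [-0.2, 0.2385, 0.01, -1, 0]]
  ]
}}

```text
t: 28.25
tool_pos: [0.4641, 0.2928, 0.0555]
orientation: [3.13, -0.224, -0.01]
force: [-0.5, -0.3, -0.5]
opening: 0.0555
gripper_force: 0.0
```

>>> {"fn": "send_rows", "kwargs": {
  "plan": [
    [[-0.2, 0, 0, -0.08, 0], [-0.2, 0, 0, -0.15, 0], [-0.2, 0, 0, -0.181, 0], [-0.2, 0, 0, -0.181, 0], [-0.2, 0, 0, -0.181, 0], [1, 0, 0, -0.181, 0], [1, 0, 0, -0.181, 0], [1, 0, 0, -0.181, 0], [1, 0, 0, -0.181, 0], [1, 0, 0, -0.181, 0], [1, 0, 0, -0.181, 0], [1, 0, 0, -0.1, 0], [1, 0, 0, 0.1, 0], [1, 0, 0, 0.3, 0], [1, 0, 0, 0.5, 0], [1, 0, 0, 0.6, 0], [1, 0, 0, 0.6, 0]]
  ],
  "force": 40
}}

```text
t: 29.67
tool_pos: [0.4698, 0.2973, 0.186]
orientation: [-3.128, 0.221, -0.014]
force: [0.6, 0.2, -0.4]
opening: 0.0143
gripper_force: 40.0
```

>>> {"fn": "send_rows", "kwargs": {
  "plan": [
    [[1, 0.1, -0.1, 0.02, 0.1], [1, 0.2, -0.2, 0.05, 0.2], [1, 0.3, -0.3, 0.05, 0.3], [1, 0.4, -0.4, 0.05, 0.4], [1, 0.5, -0.5, 0.05, 0.5], [1, 0.6, -0.6, 0.05, 0.6], [1, 0.7, -0.7, 0.05, 0.7], [1, 0.8, -0.8, 0.05, 0.8], [1, 0.89, -0.9, 0.05, 0.9], [1, 0.89, -1, 0.05, 1], [1, 0.89, -1, 0.05, 1], [1, 0.89, -1, 0.05, 1]]
  ]
}}

```text
t: 30.67
tool_pos: [0.6441, 0.0946, 0.1874]
orientation: [-2.826, -1.37, 0.003]
force: [0.1, 0.2, 0.2]
opening: 0.0145
gripper_force: 40.0
```

>>> {"fn": "send_rows", "kwargs": {
  "plan": [
    [[1, 0, 0, 0, 0.1], [1, 0, 0, 0, 0.2], [1, 0, 0, 0, 0.3], [1, 0, 0, 0, 0.4], [1, 0, 0, 0, 0.5], [1, 0, 0, 0, 0.6], [1, 0, 0, 0, 0.68], [1, 0, 0, 0, 0.68], [1, 0, 0, 0, 0.68], [1, 0, 0, 0, 0.68]]
  ]
}}

```text
t: 31.5
tool_pos: [0.6442, 0.0964, 0.1887]
orientation: [-2.171, -2.27, 0.0]
force: [0.7, 0.3, 0.5]
opening: 0.0148
gripper_force: 40.0
```

```bash
cat > held.py <<'E'
from h import *
s=telemetry.read_state();T=R.from_rotvec(s["orientation"]).as_matrix();print(s["t"],s["tool_pos"].round(4),np.degrees(np.arctan2(T[1,0],T[0,0])).round(2),s["q"].round(2),s["opening"].round(4),s["gripper_force"],s["force"].round(1))
im,d,P=cloud("wrist");p=(P-s["tool_pos"])@T
q=p[(abs(p[...,1])<.02)&(p[...,0]>.02)&(p[...,0]<.16)&(p[...,2]>-.03)&(p[...,2]<.05)]
print("held",len(q),np.percentile(q,[1,50,99],axis=0).round(4).tolist(),"yslope",np.polyfit(q[:,0],q[:,1],1).round(4),"zslope",np.polyfit(q[:,0],q[:,2],1).round(4))
x,y,z=P[...,0],P[...,1],P[...,2]
# fixed ridge / moving ridge tops
for n,c in dict(fix=(0.61,.1696),mov=(0.617,.0198)).items():
    q=P[(abs(x-c[0])<.1)&(abs(y-c[1]-(-(0))-.047*(x-c[0]))<.012)&(z>.051)&(z<.058)]
    if len(q)>5: print(n,len(q),np.median(q,axis=0).round(4),np.polyfit(q[:,0],q[:,1],1).round(4), q[:,0].min().round(4),q[:,0].max().round(4))
cv2.imwrite("pics/wh_%d.png"%int(s["t"]*10),im)
E
python3 held.py
```

```text
Traceback (most recent call last):
  File "held.py", line 2, in <module>
    s=telemetry.read_state();T=R.from_rotvec(s["orientation"]).as_matrix();print(s["t"],s["tool_pos"].round(4),np.degrees(np.arctan2(T[1,0],T[0,0])).round(2),s["q"].round(2),s["opening"].round(4),s["gripper_force"],s["force"].round(1))
                                                                                                                                                                              ^^^^^^^^^^^^^^^^^^
AttributeError: 'float' object has no attribute 'round'
```

```bash
sed -i 's/s\["opening"\].round(4)/round(s["opening"],4)/' held.py; python3 held.py
```

```text
31.5 [0.6442 0.0964 0.1887] 92.54 [0.07 0.29 1.39 0.   1.46 0.03] 0.0148 39.99714910984039 [0.7 0.3 0.5]
held 5097 [[0.0209, -0.0075, 0.0133], [0.0623, 0.0005, 0.0148], [0.1017, 0.0082, 0.0164]] yslope [0.0045 0.0001] zslope [-0.0037  0.015 ]
fix 1728 [0.5965 0.1692 0.0537] [0.0473 0.1406] 0.5269 0.6921
```

Run:
```python
from h import *
for n in("side","scene"):
    im,d,P=cloud(n);x,y,z=P[...,0],P[...,1],P[...,2];h=cv2.cvtColor(im,cv2.COLOR_BGR2HSV)
    q=P[(abs(x-.645)<.03)&(abs(y-.096)<.12)&(z>.13)&(z<.21)&(h[...,1]>90)&(h[...,0]<22)]
    print(n,len(q)); 
    if len(q): print(np.percentile(q,[2,50,98],axis=0).round(4).tolist())
    cv2.imwrite(f"pics/{n}4.png",cv2.resize(im[100:300,160:420] if n=="side" else im[120:320,180:420],None,fx=3,fy=3))
```

```text
side 257
[[0.6311, 0.0071, 0.1636], [0.6402, 0.1419, 0.1732], [0.6509, 0.1988, 0.1782]]
scene 305
[[0.6392, -0.0012, 0.1632], [0.651, 0.0664, 0.1742], [0.6574, 0.1889, 0.1781]]
```

View pics/side4.png

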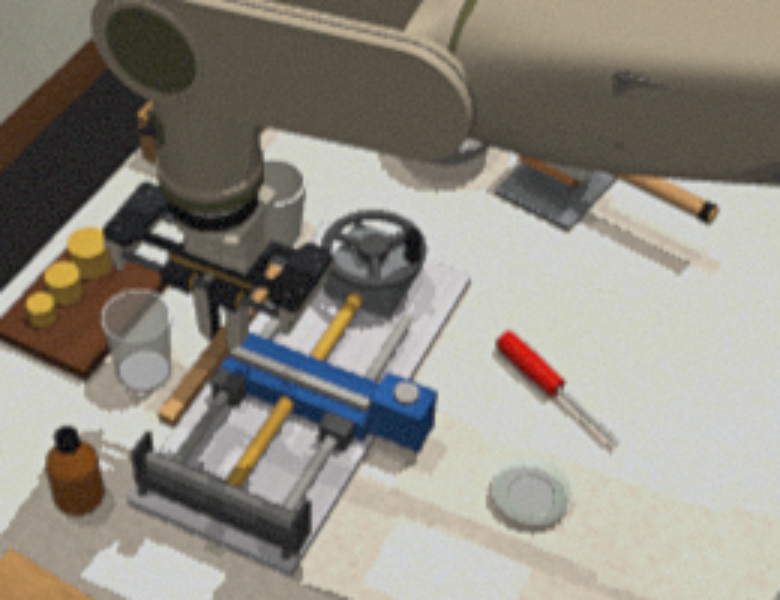

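Bar A is level and centred but held near the fingertips (its underside is about 31 mm below the TCP). In the picture the bar is at (200,385), with the pin head home at (407,392). I'll lower it onto the ridges.

>>> {"fn": "send_rows", "kwargs": {
  "plan": [
    [[1, 0, -0.005, -0.08, 0], [1, 0, -0.005, -0.18, 0], [1, 0, -0.005, -0.28, 0], [1, 0, -0.005, -0.38, 0], [1, 0, -0.005, -0.45, 0], [1, 0, -0.005, -0.485, 0], [1, 0, -0.005, -0.485, 0], [1, 0, -0.005, -0.485, 0]]
  ]
}}

```text
t: 32.32
tool_pos: [0.6448, 0.0946, 0.0924]
orientation: [2.168, 2.273, 0.0]
force: [-0.0, 0.5, -0.1]
opening: 0.0147
gripper_force: 40.0
```

```bash
python3 held.py
```

```text
32.3167 [0.6448 0.0946 0.0924] 92.7 [0.07 0.37 1.47 0.   1.3  0.02] 0.0147 39.99716520309448 [-0.   0.5 -0.1]
held 5756 [[0.0209, -0.0182, 0.0133], [0.0673, 0.0004, 0.0149], [0.1015, 0.0181, 0.0399]] yslope [0.0021 0.0001] zslope [0.0648 0.0134]
fix 4140 [0.6051 0.1694 0.0538] [0.0456 0.1416] 0.5262 0.6926
mov 388 [0.6345 0.0235 0.0539] [0.0139 0.0136] 0.517 0.665
```

>>> {"fn": "send_rows", "kwargs": {
  "plan": [
    [[1, 0, 0, -0.01, 0], [1, 0, 0, -0.02, 0], [1, 0, 0, -0.028, 0], [1, 0, 0, -0.028, 0], [0.5, 0, 0, -0.028, 0], [0.3, 0, 0, -0.028, 0], [0.2, 0, 0, -0.028, 0], [0.2, 0, 0, -0.028, 0], [0.2, 0, 0, -0.028, 0], [0.2, 0, 0, -0.028, 0], [0.2, 0, 0, 0.1, 0], [0.2, 0, 0, 0.3, 0], [0.2, 0, 0, 0.5, 0], [0.2, 0, 0, 0.7, 0], [0.2, 0, 0, 0.85, 0], [0.2, 0, 0, 0.85, 0], [0.2, 0, 0, 0.85, 0]]
  ]
}}

```text
t: 33.78
tool_pos: [0.6461, 0.0947, 0.2656]
orientation: [2.165, 2.271, 0.007]
force: [-0.6, 0.1, -0.4]
opening: 0.0371
gripper_force: 0.0
```

```bash
cat > placed.py <<'E'
from h import *
s=telemetry.read_state();T=R.from_rotvec(s["orientation"]).as_matrix();print(s["t"],s["tool_pos"].round(4),np.degrees(np.arctan2(T[1,0],T[0,0])).round(2),round(s["opening"],4))
yaw=.0465;O=np.array([.6172,.0198]);B=np.array([[np.cos(yaw),np.sin(yaw)],[-np.sin(yaw),np.cos(yaw)]])
for n in("wrist","side","scene"):
    im,d,P=cloud(n);rg=(P[...,:2]-O)@B.T;z=P[...,2]
    m=((abs(rg[...,0])<.078)&(rg[...,1]>-.05)&(rg[...,1]<.2)&(z>.0625)&(z<.085)).astype(np.uint8)
    k,l,st,_=cv2.connectedComponentsWithStats(m)
    for i in range(1,k):
        if st[i,4]<20: continue
        q=rg[l==i];(cx,cy),(w,h),a=cv2.minAreaRect((q*1000).astype(np.float32))
        print(n,"rig mm",round(cx,1),round(cy,1),"size",round(w,1),round(h,1),"ang",round(a,1),"bgr",im[l==i].mean(0).round(),"z",np.percentile(z[l==i],[10,50,90]).round(4))
    cv2.imwrite("pics/pl_%s_%d.png"%(n,int(s["t"]*10)),im)
E
python3 placed.py
```

```text
33.7833 [0.6461 0.0947 0.2656] 92.72 0.0371
wrist rig mm 30.8 76.0 size 198.4 15.9 ang 89.6 bgr [108. 164. 206.] z [0.0689 0.0698 0.0708]
side rig mm 29.3 78.6 size 19.1 202.6 ang 0.4 bgr [ 81. 122. 159.] z [0.0652 0.0693 0.0725]
scene rig mm 31.6 73.2 size 200.5 19.8 ang 89.9 bgr [50. 72. 91.] z [0.0651 0.0711 0.0732]
```

>>> {"fn": "send_rows", "kwargs": {
  "plan": [
    [[-0.1, -0.05, 0.1, 0, -0.08], [-0.1, -0.13, 0.22, 0, -0.19], [-0.1, -0.21, 0.34, 0, -0.3], [-0.1, -0.29, 0.46, 0, -0.41], [-0.1, -0.37, 0.58, 0, -0.52], [-0.1, -0.45, 0.7, 0, -0.63], [-0.1, -0.53, 0.82, 0, -0.73], [-0.1, -0.6, 0.84, 0, -0.73]]
  ]
}}

```text
t: 34.6
tool_pos: [0.5221, 0.2654, 0.2594]
orientation: [-2.862, -1.293, 0.006]
force: [0.3, -0.1, 1.1]
opening: 0.0511
gripper_force: 0.0
```

>>> {"fn": "send_rows", "kwargs": {
  "plan": [
    [[-0.1, -0.05, 0.1, 0, -0.08], [-0.1, -0.13, 0.22, 0, -0.19], [-0.1, -0.21, 0.34, 0, -0.3], [-0.1, -0.29, 0.46, 0, -0.41], [-0.1, -0.37, 0.58, 0, -0.52], [-0.1, -0.45, 0.7, 0, -0.63], [-0.1, -0.53, 0.82, 0, -0.718], [-0.1, -0.62, 0.84, 0, -0.718], [-0.1, -0.62, 0.84, 0, -0.718], [-0.1, -0.62, 0.84, 0, -0.718], [-0.1, -0.62, 0.84, 0, -0.718]]
  ]
}}

```text
t: 35.52
tool_pos: [0.4007, 0.4299, 0.2607]
orientation: [3.136, 0.161, -0.002]
force: [0.9, 0.4, -0.0]
opening: 0.0511
gripper_force: 0.0
```

```bash
python3 bars.py; python3 -c "
from h import *
im,d,P=cloud('side');cv2.imwrite('pics/s5.png',im)
im,d,P=cloud('scene');cv2.imwrite('pics/c5.png',im)"
```

```text
35.5167 [0.4007 0.4299 0.2607] 5.86 [ 0.73  0.09  1.49 -0.    1.57  2.2 ]
xy 447.6 429.9 size 199.1 15.8 yaw 5.9 bgr [190. 186. 182.] z [0.0139 0.0159] [ 282   66   14  161 2123]
```

View pics/c5.png

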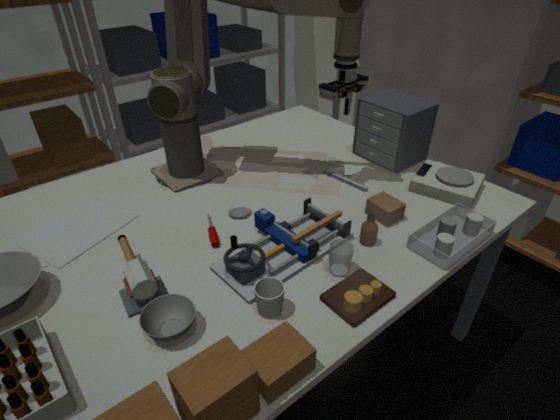

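The scene shows bar A across both ridges (318,228), mallet in its rest, and one bar left (345,180). No third bar is out.

>>> {"fn": "send_rows", "kwargs": {
  "plan": [
    [[-0.1, 0.1, 0, -0.2, 0], [-0.1, 0.2345, 0, -0.4, 0], [-0.1, 0.2345, 0, -0.6, 0], [-0.1, 0.2345, 0, -0.8, 0], [-0.2, 0.2345, 0, -0.95, 0], [-0.2, 0.2345, 0, -1, 0], [-0.2, 0.2345, 0, -1, 0]]
  ]
}}

```text
t: 36.25
tool_pos: [0.4456, 0.428, 0.0579]
orientation: [3.133, 0.158, -0.01]
force: [0.2, 0.6, 0.4]
opening: 0.0556
gripper_force: 0.0
```

>>> {"fn": "send_rows", "kwargs": {
  "plan": [
    [[-0.2, 0, 0, -0.08, 0], [-0.2, 0, 0, -0.15, 0], [-0.2, 0, 0, -0.2, 0], [-0.2, 0, 0, -0.2, 0], [-0.2, 0, 0, -0.2, 0], [1, 0, 0, -0.2, 0], [1, 0, 0, -0.2, 0], [1, 0, 0, -0.2, 0], [1, 0, 0, -0.2, 0], [1, 0, 0, -0.2, 0], [1, 0, 0, -0.2, 0], [1, 0, 0, -0.2, 0]]
  ],
  "force": 60
}}

```text
t: 37.25
tool_pos: [0.4476, 0.4305, 0.0222]
orientation: [3.137, 0.16, 0.0]
force: [-0.3, -0.7, 1.1]
opening: 0.0155
gripper_force: 60.0
```

```bash
python3 held.py
```

```text
37.25 [0.4476 0.4305 0.0222] 5.84 [ 0.68  0.38  1.6  -0.    1.16  2.15] 0.0155 60.01128673553467 [-0.3 -0.7  1.1]
held 16935 [[0.0213, -0.0195, 0.0061], [0.0787, -0.0001, 0.0229], [0.1403, 0.0196, 0.0248]] yslope [-0.0003  0.    ] zslope [0.0823 0.0116]
```

>>> {"fn": "send_rows", "kwargs": {
  "plan": [
    [[1, 0, 0, 0.05, 0], [1, 0, 0, 0.15, 0], [1, 0, 0, 0.28, 0], [1, 0, 0, 0.42, 0], [1, 0, 0, 0.56, 0], [1, 0, 0, 0.7, 0], [1, 0, 0, 0.8, 0], [1, 0, 0, 0.84, 0], [1, 0, 0, 0.84, 0], [1, 0, 0, 0.84, 0]]
  ]
}}

```text
t: 38.13
tool_pos: [0.4473, 0.4305, 0.1895]
orientation: [3.137, 0.16, -0.0]
force: [0.0, -0.3, -2.3]
opening: 0.0155
gripper_force: 60.0
```

```bash
python3 held.py
```

```text
38.1333 [0.4473 0.4305 0.1895] 5.84 [0.68 0.21 1.48 0.   1.45 2.15] 0.0155 59.99935269355774 [ 0.  -0.3 -2.3]
held 5441 [[0.0209, -0.0084, 0.0058], [0.0614, -0.0007, 0.0073], [0.0996, 0.0073, 0.009]] yslope [ 0.0019 -0.0007] zslope [0.0017 0.0072]
fix 868 [0.5999 0.1705 0.0534] [0.0465 0.1424] 0.5272 0.6921
```

>>> {"fn": "send_rows", "kwargs": {
  "plan": [
    [[1, 0.02, -0.05, 0.03, 0.05], [1, 0.06, -0.15, 0.05, 0.13], [1, 0.1, -0.26, 0.05, 0.23], [1, 0.15, -0.38, 0.05, 0.33], [1, 0.2, -0.5, 0.05, 0.43], [1, 0.25, -0.62, 0.05, 0.53], [1, 0.29, -0.73, 0.05, 0.63], [1, 0.33, -0.84, 0.05, 0.73]]
  ]
}}

```text
t: 38.85
tool_pos: [0.5125, 0.2609, 0.1972]
orientation: [-2.848, -1.326, 0.007]
force: [0.4, -0.1, -1.1]
opening: 0.0152
gripper_force: 60.0
```

>>> {"fn": "send_rows", "kwargs": {
  "plan": [
    [[1, 0.04, -0.11, 0, 0.1], [1, 0.08, -0.22, 0, 0.2], [1, 0.13, -0.34, 0, 0.3], [1, 0.18, -0.46, 0, 0.4], [1, 0.23, -0.58, 0, 0.5], [1, 0.27, -0.69, 0, 0.6], [1, 0.3, -0.78, 0, 0.68], [1, 0.327, -0.84, 0, 0.717], [1, 0.327, -0.847, 0, 0.717], [1, 0.327, -0.847, 0, 0.717], [1, 0.327, -0.847, 0, 0.717]]
  ]
}}

```text
t: 39.77
tool_pos: [0.5779, 0.0938, 0.1986]
orientation: [-2.17, -2.269, 0.002]
force: [-0.8, 0.2, -1.1]
opening: 0.0152
gripper_force: 60.0
```

```bash
python3 held.py
```

```text
39.7667 [0.5779 0.0938 0.1986] 92.57 [0.07 0.11 1.57 0.   1.46 0.03] 0.0152 59.99936521053314 [-0.8  0.2 -1.1]
held 5461 [[0.0208, -0.0076, 0.0058], [0.0613, 0.0001, 0.0073], [0.0997, 0.0081, 0.0088]] yslope [0.0024 0.0001] zslope [0.0005 0.0073]
fix 1367 [0.614  0.1694 0.0536] [0.05   0.1389] 0.527 0.6925
```

>>> {"fn": "send_rows", "kwargs": {
  "plan": [
    [[1, 0, 0, -0.08, 0], [1, 0, 0, -0.2, 0], [1, 0, 0, -0.33, 0], [1, 0, 0, -0.45, 0], [1, 0, 0, -0.53, 0], [1, 0, 0, -0.565, 0], [1, 0, 0, -0.578, 0], [1, 0, 0, -0.588, 0], [1, 0, 0, -0.598, 0], [1, 0, 0, -0.598, 0], [1, 0, 0, -0.598, 0]]
  ]
}}

```text
t: 40.73
tool_pos: [0.5797, 0.0933, 0.0816]
orientation: [2.168, 2.271, 0.002]
force: [-0.1, -0.9, -1.1]
opening: 0.0154
gripper_force: 60.0
```

>>> {"fn": "send_rows", "kwargs": {
  "plan": [
    [[1, 0, 0, -0.005, 0], [1, 0, 0, -0.01, 0], [1, 0, 0, -0.01, 0], [1, 0, 0, -0.01, 0]]
  ]
}}

```text
t: 41.07
tool_pos: [0.5789, 0.0932, 0.0785]
orientation: [2.169, 2.272, 0.0]
force: [-0.4, -0.4, -1.9]
opening: 0.0151
gripper_force: 60.0
```

>>> {"fn": "send_rows", "kwargs": {
  "plan": [
    [[1, 0, 0, -0.004, 0], [1, 0, 0, -0.004, 0], [0.5, 0, 0, -0.004, 0], [0.3, 0, 0, -0.004, 0], [0.2, 0, 0, -0.004, 0], [0.2, 0, 0, -0.004, 0], [0.2, 0, 0, -0.004, 0], [0.2, 0, 0, -0.004, 0], [0.2, 0, 0, 0.1, 0], [0.2, 0, 0, 0.3, 0], [0.2, 0, 0, 0.5, 0], [0.2, 0, 0, 0.7, 0], [0.2, 0, 0, 0.9, 0], [0.2, 0, 0, 0.95, 0], [0.2, 0, 0, 0.95, 0], [0.2, 0, 0, 0.95, 0]]
  ]
}}

```text
t: 42.4
tool_pos: [0.5793, 0.0932, 0.269]
orientation: [2.168, 2.272, 0.002]
force: [-1.0, 0.0, -0.5]
opening: 0.0373
gripper_force: 0.0
```

```bash
python3 placed.py; python3 carr.py | tail -2
```

```text
42.4 [0.5793 0.0932 0.269 ] 92.66 0.0373
wrist rig mm -35.3 76.4 size 199.1 16.1 ang 90.0 bgr [207. 206. 204.] z [0.0688 0.0698 0.0708]
wrist rig mm 30.6 93.8 size 164.0 17.1 ang 89.7 bgr [105. 159. 196.] z [0.0684 0.0696 0.0706]
side rig mm 30.0 78.6 size 200.4 18.8 ang 89.9 bgr [ 83. 125. 163.] z [0.0655 0.0694 0.0723]
side rig mm -35.9 78.2 size 202.0 18.7 ang 89.9 bgr [155. 154. 157.] z [0.0658 0.0694 0.0722]
scene rig mm -32.7 74.8 size 21.8 201.4 ang 0.5 bgr [91. 90. 89.] z [0.0645 0.071  0.0733]
scene rig mm 31.3 73.9 size 203.1 20.8 ang 89.8 bgr [52. 75. 95.] z [0.0656 0.0711 0.0732]
42.55 [0.5778 0.0931 0.2658] 0.03764310290405726 [ 0.9 -0.3 -0.4]
blue 687 [[0.4771, -0.0117, 0.0323], [0.5393, 0.0229, 0.0456], [0.6961, 0.0421, 0.077]]
```

```bash
python3 -c "
from plant import order
print(order.close_job())"
```

```text
the job is handed in; nothing more can be done
None
```

The job is handed in, with no verdict returned: the carriage is wound to its stops, the pin is driven home with the mallet, the mallet is back in its rest, and the only two bars out (wooden and grey/aluminium) lie flat and square across both ridges.

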